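# Rock the vial dispenser's gate to deal one vial into each tray

### The job

Press its black pads with a fingertip to rock the orange seesaw gate of the vial dispenser fully over so that one vial rolls down into the blue tray, and once it has landed rock the gate fully back so that the next vial rolls down the other chute into the white tray. Leave the third vial waiting in the dispenser with the gate rocked back to the side where it began. Do not touch the vials or disturb anything else on the desk.

Things in the scene. Friction and masses are not known exactly. Their poses are not given: they have to be found in the camera images.
- dispenser: Vial dispenser screwed to the desk, 352 mm wide (y), 100 mm deep: white back plate, clear window facing the robot (front at x = -23 mm), plates 95 mm high, in the middle a magazine 44 mm wide, 149 mm high; orange gate on a pivot 85 mm above the desk. Origin on the desk under its centre, x away from the robot, y left, z up.
- tray_blue (a point): centre of the floor of the blue tray at the dispenser's left end, below its left chute: inside 68 mm along y, 44 mm along x; floor 10 mm, walls 54 mm above the desk.
- tray_white (a point): the same for the white tray at the dispenser's right end, below its right chute.
- gate (a joint): angle of the orange seesaw gate, rad: 0 = left side fully up (about where it starts), 1.16 = left side fully down, right side up (stop). It is stiff (under 1 N at a pad) and stays where left. The lowest vial waits on the raised side; rocked fully down, that side lets it roll off into its chute within about a second, and the next vial drops onto the other side, then raised.
- pad_left (a point): centre of the top of the gate's left black rubber press pad, a disc 34 mm across that moves with the gate, 27 mm in front of the window and 80 mm left of the pivot. About 135 mm above the desk fully up, 48 mm fully down; as it goes down it shifts sideways, outward by 17 mm to mid-way, then 9 mm back in. Free space above and below it.
- pad_right (a point): the same for the right black press pad, 80 mm right of the pivot; about 48 mm above the desk at the start, 135 mm once the left pad is fully down.
- vial_first: glass vial with a purple cap, 16 mm across, 38 mm long, lying along the dispenser's x axis, lowest in the dispenser: it must go to the blue tray. Origin at the centre of its base, axis z toward the cap.
- vial_second: the same kind of vial, next above it in the magazine: it must go to the white tray.
- vial_third: the same kind of vial, on top in the magazine: it must stay in the dispenser.
- spray: white spray bottle, standing, 57 mm across, 187 mm tall; origin under its centre. Bystander.
- stickers: yellow roll of stickers lying flat, 67 mm across, 25 mm high; origin under its centre. Bystander.
- clock: white kitchen-style timer lying flat, 66 x 66 x 17 mm; origin under its centre. Bystander.
- swab: white swab sachet lying flat, 50 x 50 x 8 mm; origin under its centre. Bystander.
- loose_vial: small glass vial standing on the desk, 16 mm across, 38 mm tall, not part of the work; origin under its centre. Bystander.

How it is judged:
By the outcome, as a careful person would: the job done as asked, in the order asked, and still so for the second after the job is handed in, with the robot touching nothing.
It also fails if it takes over 42 s, if anything falls off the work surface, if the arm or the gripper's body presses on something with over 40 N, if the wrist force passes 120 N, or if a joint passes its speed limit or range.

### The arm

A 7-joint arm with a two-finger parallel gripper is mounted at the origin on a cart in front of the work surface, level with it; the furniture and walls round the work are solid. World frame = base frame: x ahead of the robot, y to its left, z up, the work surface at z = 0. Lengths are in m, angles in rad, forces in N, time in s.
With the tool pointing down it reaches from about 0.425 to 0.875 m from the base axis. Payload 4.7 kg.
Tool frame: the origin (TCP) lies at the very end of the fingers, on their centre line; the grasp point (between the pads) lies 19 mm behind it; z points along the fingers, y is the line along which they close (so a half turn about z gives the same grasp; the last joint's range is limited). The gripper opens to 87 mm and grips with 3 to 60 N. Pads are 19 mm wide; open, the fingers measure 117 mm over their backs; the gripper's body (75 mm by 190 mm) begins 51 mm behind the grasp point.
Start: joints at [-1.127, 0.321, -0.07, 1.45, 0.023, 1.371, -0.057], TCP at [0.271, 0.591, 0.198] pointing down, gripper open.
Joint ranges: [-2.86, 2.86], [-0.3, 2.09], [-1.38, 1.24], [0.06, 2.45], [-1.56, 4.7], [0.09, 2.05], [-2.69, 2.69]. Speed limits (rad/s): [2.57, 2.57, 3.14, 3.14, 3.14, 3.14, 3.14].

### API

Orientations are given as a rotation vector (axis times angle).
In Python, from bench import ctrl, vision gives the robot as it stands.
- The arm moves only by the tool jog_arm, never from a script. Its argument "increments" is a list of rows, each an object of numbers: "tx", "ty", "tz": the shift along the tool's x, y, z in mm; "wx", "wy", "wz": the turn, a rotation vector about the tool's x, y, z in rad; "gripper": the opening, from 0 (shut) to 1 (fully open). In form: [{"tx": .., "ty": .., "tz": .., "wx": .., "wy": .., "wz": .., "gripper": ..}, ...]. A call has exactly 5 rows; each row is the pose to reach, as a shift and turn from the pose commanded when the call began, along the tool's axes at that moment; what a row does not reach only later rows make up. A row lasts 1/12 s, in which the tool goes at most 41.7 mm and 7.16 degrees, less where a joint would pass 70% of its speed; a pose out of reach is approached as far as the arm can. A call with a gripper value outside its range is refused whole. The fingers move at their own pace and stop on an object; "grip_force" is the grip in N (left out, the last holds). Time passes only in rows, so rows that repeat a pose let the fingers close, or fill a call up. It gives the time, the measured TCP pose, the force, the opening and the grip force at its end, in the units of the state.
- ctrl.get_state(): the state, without advancing time (a new reading comes with each control period).
- vision.get_image(name): name is "side" or "top"; returns a dict with "color" (384x512x3 uint8, blue, green, red), "fx", "fy", "cx", "cy" (pixels), "extrinsics" (4x4, takes a point from world to camera coordinates). Camera axes: x right, y down, z forward; pixel columns grow to the right and rows downward; lengths in m; the calibration is good to about 2 mm. A picture is of the moment at which its call begins. There is no depth.
- ctrl.close_job(): hands the job in; it is judged then, once.
Trained networks look in the newest picture that a camera, given by its name, has taken for a name from the list of things; names that differ only in an ending like _2 or _b are one class to them, and where a whole thing is asked for, a point or a joint stands for the part that bears it (a point fixed in the world has none). Each returns a list of dicts, best first, with "conf" (0 to 1); they miss things now and then, are a little off and sometimes report something else, mostly with a low value. They report only what shows in the picture. A call takes as long as a camera call.
- vision.spot_in(camera, thing): "bbox" ([left, top, right, bottom] in pixels, round what is visible of it).
The state is a dict: "time": time; "joint_positions": joint angles; "qd": joint speeds; "joint_torque": joint torques, N m; "position": TCP position; "tool_rot": TCP orientation; "ft_force": force on the tool from outside, world axes, zero at the start; "torque": the same for the moment, N m; "grip_width": opening from 0.0 (shut) to 1.0 (fully open); "grip_force": force on a finger pad.
Only numpy, scipy, OpenCV 4.12 (cv2) and the standard library are available. Lean on these libraries where they do the work, as an engineer would, in place of code of your own. Each camera call takes 0.05 s, during which the arm holds its last target. There are 200 camera calls.

## Working session

There is one attempt and no reset: what is moved stays moved. The work goes in short steps, Python scripts to look and compute and a tool call to move; the robot and the scene stay as the last step left them, time stands still between calls to the robot, and variables do not carry over. Pictures are saved under pics/ and viewed, at most 10 in all, crops included, and the job is handed in when it is done.

Besides the shell and the picture viewer there is one more tool, called after ">>>" as name(argument=value, ...) on one line, values as JSON. jog_arm: Moves the arm, as the interface text tells. Its arguments: {"type":"object","properties":{"increments":{"type":"array"},"grip_force":{"type":"number"}},"required":["increments"]}

```bash
mkdir -p pics; ls; python3 - <<'E'
from bench import ctrl, vision
import cv2, numpy as np
for n in ("side","top"):
    im=vision.get_image(n); cv2.imwrite(f"pics/{n}0.png",im["color"])
    print(n,im["fx"],im["cx"],im["cy"],np.round(im["extrinsics"],3).tolist())
    for t in ("dispenser","gate","pad_left","pad_right","vial_first","tray_blue","spray"):
        print(t,[(np.round(d["bbox"]).tolist(),round(d["conf"],2)) for d in vision.spot_in(n,t)[:3]])
s=ctrl.get_state(); print(s["time"],s["position"],s["tool_rot"],s["ft_force"],s["grip_width"])
E
```

```text
pics
side 359.3345710553327 261.01104836753814 195.00276913309315 [[0.987, -0.159, 0.025, -0.525], [-0.067, -0.546, -0.835, 0.134], [0.147, 0.822, -0.55, 1.021], [0.0, 0.0, 0.0, 1.0]]
dispenser [([228.0, 173.0, 278.0, 269.0], 0.64)]
gate [([232.0, 172.0, 265.0, 229.0], 0.64), ([213.0, 307.0, 243.0, 332.0], 0.56)]
pad_left [([232.0, 173.0, 265.0, 231.0], 0.71)]
pad_right [([231.0, 170.0, 262.0, 230.0], 0.73)]
vial_first []
tray_blue [([222.0, 172.0, 279.0, 268.0], 0.95)]
spray [([248.0, 126.0, 265.0, 177.0], 0.91), ([286.0, 170.0, 306.0, 187.0], 0.71)]
top 391.88711580757024 249.88727310418113 192.91647599920088 [[0.004, -1.0, -0.005, 0.008], [-0.991, -0.003, -0.137, 0.552], [0.137, 0.006, -0.991, 1.05], [0.0, 0.0, 0.0, 1.0]]
dispenser [([135.0, 237.0, 155.0, 259.0], 0.69), ([185.0, 174.0, 312.0, 244.0], 0.63), ([208.0, 201.0, 272.0, 236.0], 0.41)]
gate [([211.0, 202.0, 273.0, 234.0], 0.68)]
pad_left [([212.0, 199.0, 273.0, 236.0], 0.87)]
pad_right [([213.0, 198.0, 273.0, 238.0], 0.65), ([136.0, 239.0, 153.0, 259.0], 0.17)]
vial_first []
tray_blue [([184.0, 175.0, 311.0, 245.0], 0.85)]
spray [([209.0, 202.0, 274.0, 238.0], 0.69), ([106.0, 173.0, 142.0, 202.0], 0.67), ([240.0, 192.0, 253.0, 208.0], 0.36)]
0.8 [0.27089442 0.59089108 0.19849811] [6.69855713e-01 3.06926534e+00 1.39805394e-04] [ 0.5191216  -0.18769994  1.38447763] 1.0012912317874956
```

```bash
python3 - <<'E'
import cv2
a=cv2.imread("pics/side0.png")[110:290,180:330];b=cv2.imread("pics/top0.png")[150:270,90:330]
cv2.imwrite("pics/s1.png",cv2.resize(a,None,fx=3.3,fy=3.3,interpolation=2))
cv2.imwrite("pics/t1.png",cv2.resize(b,None,fx=3.3,fy=3.3,interpolation=2))
E
```

```text
(no output)
```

View pics/s1.png

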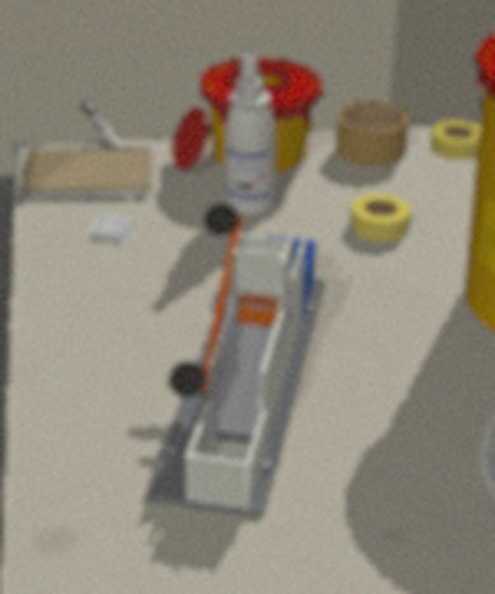

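View pics/t1.png

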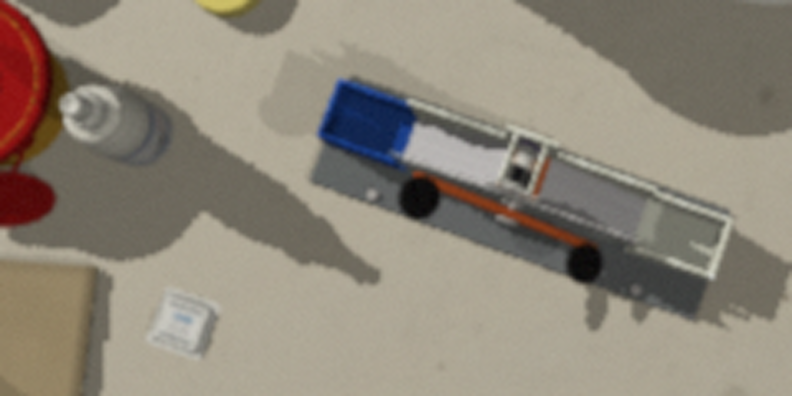

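View pics/side0.png

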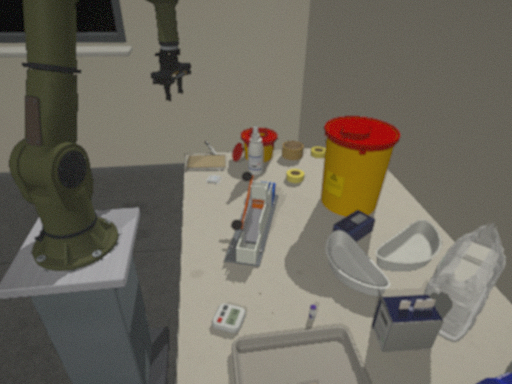

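Side view: the left (far) pad is at about (247,176) and raised, the right pad at (237,225). Top view: left pad at (217,210), right pad at (267,230), blue tray on the left. The dispenser is yawed about 20° and the spray bottle stands beyond its left end.

```bash
cat > h.py <<'E'
from bench import ctrl, vision
import cv2, numpy as np
def cam(n):
    im=vision.get_image(n); E=np.array(im["extrinsics"])
    return im,np.array([[im["fx"],0,im["cx"]],[0,im["fy"],im["cy"]],[0,0,1]])@E[:3]
def atz(P,uv,z):
    A=np.array([P[0]-uv[0]*P[2],P[1]-uv[1]*P[2]]); return np.linalg.solve(A[:,:2],-A[:,3]-A[:,2]*z)
def tri(Pa,a,Pb,b):
    X=cv2.triangulatePoints(Pa,Pb,np.array(a,float),np.array(b,float)); return (X[:3]/X[3]).ravel()
E
python3 - <<'E'
from h import *
_,Ps=cam("side"); _,Pt=cam("top")
f=lambda x,y,o:(o[0]+x/3.3,o[1]+y/3.3)
T=(90,150);S=(180,110)
np.set_printoptions(precision=4,suppress=True)
L=atz(Pt,f(419,197,T),.130);R=atz(Pt,f(584,263,T),.043)
print("top L,R",L,R,"side",atz(Ps,f(221,219,S),.13),atz(Ps,f(188,379,S),.043))
print("tri",tri(Pt,f(419,197,T),Ps,f(221,219,S)),tri(Pt,f(584,263,T),Ps,f(188,379,S)))
# base plate front corners z~0, window top corners z .095
for n,p,z in (("baseFL",(313,182),.005),("baseFR",(700,316),.005),("backR",(730,214),.095),("frontR",(712,275),.095),("blueBL",(340,80),.054),("blueFL",(320,135),.054),("magFL",(503,185),.149),("magFR",(538,193),.149),("magBL",(512,128),.149),("magBR",(549,140),.149)): print(n,atz(Pt,f(*p,T),z))
print("spray",atz(Pt,f(150,150,T),0.03),atz(Pt,f(75,105,T),.187))
from scipy.spatial.transform import Rotation as Ro
print(Ro.from_rotvec(ctrl.get_state()["tool_rot"]).as_matrix())
E
```

```text
top L,R [0.496  0.0925] [ 0.45  -0.037] side [0.4995 0.0905] [ 0.4549 -0.0329]
tri [0.4978 0.0926 0.1287] [ 0.452  -0.037   0.0462]
baseFL [0.5205 0.1956]
baseFR [ 0.4071 -0.137 ]
backR [ 0.4868 -0.1504]
frontR [ 0.4387 -0.1355]
blueBL [0.601  0.1669]
blueFL [0.5546 0.1824]
magFL [0.5035 0.0278]
magFR [0.4976 0.0015]
magBL [0.5469 0.0213]
magBR [ 0.5378 -0.0067]
spray [0.5447 0.3305] [0.5571 0.3395]
[[-0.909   0.4167  0.0001]
 [ 0.4167  0.909   0.    ]
 [-0.      0.0001 -1.    ]]
```

>>> jog_arm(increments=[{"tx": -30,"ty": -26,"tz": 0,"gripper": 0},{"tx": -60,"ty": -52,"tz": 0,"gripper": 0},{"tx": -90,"ty": -79,"tz": 0,"gripper": 0},{"tx": -120,"ty": -105,"tz": 0,"gripper": 0},{"tx": -150,"ty": -132,"tz": 0,"gripper": 0}], grip_force=20)

```text
validation failed for argument at $.in...
```

>>> jog_arm(increments=[{"tx": -30,"ty": -26,"tz": 0,"gripper": 0},{"tx": -60,"ty": -52,"tz": 0,"gripper": 0},{"tx": -90,"ty": -79,"tz": 0,"gripper": 0},{"tx": -120,"ty": -105,"tz": 0,"gripper": 0},{"tx": -150,"ty": -132,"tz": 0,"gripper": 0}])

```text
validation failed for argument at $.in...
```

>>> jog_arm(increments=[{"tx": -30,"ty": -26,"tz": 0,"gripper": 0},{"tx": -60,"ty": -52,"tz": 0,"gripper": 0},{"tx": -90,"ty": -79,"tz": 0,"gripper": 0},{"tx": -109,"ty": -96,"tz": 0,"gripper": 0},{"tx": -109,"ty": -96,"tz": 0,"gripper": 0}])

```text
validation failed for argument at $.in...
```

>>> jog_arm(increments=[{"wz": 0.12,"gripper": 0},{"wz": 0.24,"gripper": 0},{"wz": 0.36,"gripper": 0},{"wz": 0.48,"gripper": 0},{"wz": 0.6,"gripper": 0}])

```text
validation failed for argument at $.in...
```

>>> jog_arm(increments=[{"wz": 0.12,"gripper": 0},{"wz": 0.24,"gripper": 0},{"wz": 0.36,"gripper": 0},{"wz": 0.48,"gripper": 0},{"wz": 0.6,"gripper": 0}])

```text
validation failed for argument at $.in...
```

>>> jog_arm(increments=[{"wz": 0.12,"gripper": 0},{"wz": 0.27,"gripper": 0},{"wz": 0.27,"gripper": 0},{"wz": 0.27,"gripper": 0},{"wz": 0.27,"gripper": 0}])

```text
validation failed for argument at $.in...
```

```bash
cat >> h.py <<'E'
np.set_printoptions(precision=4,suppress=True)
EX=np.array([.946,-.323]);EY=np.array([.323,.946])
def st():
    from scipy.spatial.transform import Rotation as Ro
    s=ctrl.get_state(); p=s["position"]
    print("t",s["time"],"p",p,"x'y'",p[:2]@EX,p[:2]@EY,"F",s["ft_force"],"w",s["grip_width"]); print(Ro.from_rotvec(s["tool_rot"]).as_matrix()); print(s["joint_positions"])
def shot(k):
    for n,(x,y,w,h) in (("side",(190,110,130,180)),("top",(150,130,190,160))):
        im,P=cam(n); cv2.imwrite(f"pics/{n}{k}.png",im["color"])
        c=cv2.resize(im["color"][y:y+h,x:x+w],None,fx=3,fy=3,interpolation=2)
        a=c if n=="side" else np.hstack([a[:480],c[:480]]) 
    cv2.imwrite(f"pics/c{k}.png",cv2.resize(a,None,fx=.83,fy=.83))
E
python3 -c "
from h import *
st();shot(1)"
```

```text
t 0.9 p [0.2709 0.5909 0.1985] x'y' 0.06541210583075709 0.6464652125201208 F [-0.0028 -0.808  -0.3712] w 1.005020098832188
[[-0.909   0.4167  0.0001]
 [ 0.4167  0.909   0.    ]
 [-0.      0.0001 -1.    ]]
[-1.1269  0.321  -0.0701  1.4505  0.0226  1.3708 -0.0569]
```

View pics/c1.png

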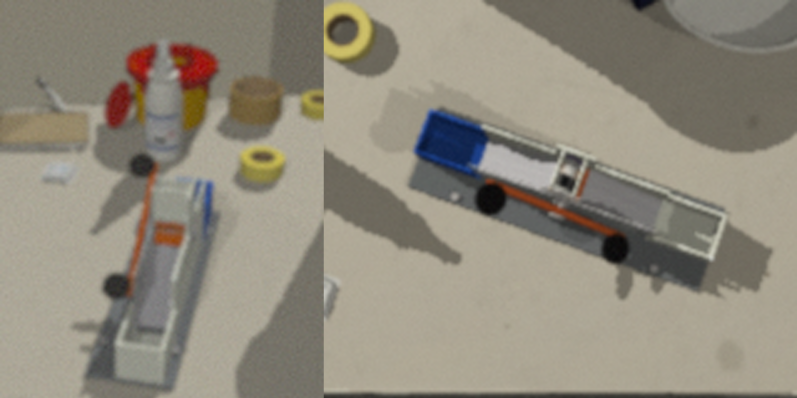

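The moves were refused: every row needs all the fields. The picture shows the scene unchanged.

>>> jog_arm(increments=[{"tx": -30,"ty": -26,"tz": 0,"wx": 0,"wy": 0,"wz": 0,"gripper": 0},{"tx": -60,"ty": -52,"tz": 0,"wx": 0,"wy": 0,"wz": 0,"gripper": 0},{"tx": -90,"ty": -79,"tz": 0,"wx": 0,"wy": 0,"wz": 0,"gripper": 0},{"tx": -120,"ty": -105,"tz": 0,"wx": 0,"wy": 0,"wz": 0,"gripper": 0},{"tx": -150,"ty": -132,"tz": 0,"wx": 0,"wy": 0,"wz": 0,"gripper": 0}], grip_force=20)

```text
time: 1.42
position: [0.3528, 0.4067, 0.1986]
tool_rot: [0.669, 3.069, 0.001]
ft_force: [0.5, 0.4, -0.2]
grip_width: 0.711
grip_force: 0.0
```

>>> jog_arm(increments=[{"tx": -30,"ty": -26,"tz": 0,"wx": 0,"wy": 0,"wz": 0,"gripper": 0},{"tx": -60,"ty": -52,"tz": 0,"wx": 0,"wy": 0,"wz": 0,"gripper": 0},{"tx": -90,"ty": -79,"tz": 0,"wx": 0,"wy": 0,"wz": 0,"gripper": 0},{"tx": -120,"ty": -105,"tz": 0,"wx": 0,"wy": 0,"wz": 0,"gripper": 0},{"tx": -150,"ty": -132,"tz": 0,"wx": 0,"wy": 0,"wz": 0,"gripper": 0}])

```text
time: 1.83
position: [0.4341, 0.2242, 0.1988]
tool_rot: [0.669, 3.069, 0.002]
ft_force: [0.6, 0.0, -0.3]
grip_width: 0.329
grip_force: 0.0
```

>>> jog_arm(increments=[{"tx": -30,"ty": -26,"tz": 0,"wx": 0,"wy": 0,"wz": 0.1,"gripper": 0},{"tx": -60,"ty": -52,"tz": 0,"wx": 0,"wy": 0,"wz": 0.2,"gripper": 0},{"tx": -90,"ty": -79,"tz": 0,"wx": 0,"wy": 0,"wz": 0.3,"gripper": 0},{"tx": -109,"ty": -96,"tz": 0,"wx": 0,"wy": 0,"wz": 0.4,"gripper": 0},{"tx": -109,"ty": -96,"tz": 0,"wx": 0,"wy": 0,"wz": 0.5,"gripper": 0}])

```text
time: 2.25
position: [0.4949, 0.0858, 0.199]
tool_rot: [1.428, 2.795, -0.002]
ft_force: [-0.4, 0.9, -0.1]
grip_width: 0.021
grip_force: 0.0
```

>>> jog_arm(increments=[{"tx": 0,"ty": 0,"tz": 0,"wx": 0,"wy": 0,"wz": 0.12,"gripper": 0},{"tx": 0,"ty": 0,"tz": 0,"wx": 0,"wy": 0,"wz": 0.24,"gripper": 0},{"tx": 0,"ty": 0,"tz": 0,"wx": 0,"wy": 0,"wz": 0.36,"gripper": 0},{"tx": 0,"ty": 0,"tz": 0,"wx": 0,"wy": 0,"wz": 0.48,"gripper": 0},{"tx": 0,"ty": 0,"tz": 0,"wx": 0,"wy": 0,"wz": 0.6,"gripper": 0}])

```text
time: 2.67
position: [0.4927, 0.0932, 0.1986]
tool_rot: [2.182, 2.26, 0.001]
ft_force: [0.1, 0.5, 0.2]
grip_width: 0.004
grip_force: 0.0
```

>>> jog_arm(increments=[{"tx": 0,"ty": 0,"tz": 0,"wx": 0,"wy": 0,"wz": 0.12,"gripper": 0},{"tx": 0,"ty": 0,"tz": 0,"wx": 0,"wy": 0,"wz": 0.24,"gripper": 0},{"tx": 0,"ty": 0,"tz": 0,"wx": 0,"wy": 0,"wz": 0.36,"gripper": 0},{"tx": 0,"ty": 0,"tz": 0,"wx": 0,"wy": 0,"wz": 0.37,"gripper": 0},{"tx": 0,"ty": 0,"tz": 0,"wx": 0,"wy": 0,"wz": 0.37,"gripper": 0}])

```text
time: 3.08
position: [0.4927, 0.0932, 0.1986]
tool_rot: [2.553, 1.831, 0.0]
ft_force: [-0.6, 0.0, 0.2]
grip_width: 0.005
grip_force: 0.0
```

```bash
python3 -c "
from h import *
st();shot(2)"
```

```text
t 3.0833 p [0.4927 0.0932 0.1986] x'y' 0.4359648334966607 0.24731873864085607 F [-0.6456  0.0076  0.1649] w 0.005423606008474505
[[ 0.3205  0.9472  0.0002]
 [ 0.9472 -0.3205  0.0002]
 [ 0.0002  0.0002 -1.    ]]
[-0.5857 -0.0047  0.3466  1.8231  0.0015  1.3226 -0.5658]
```

View pics/c2.png

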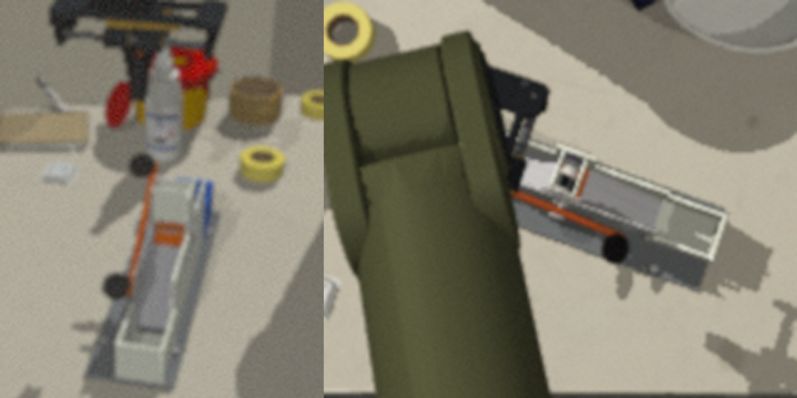

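The gripper hovers over the left pad, with the fingertip at crop (135,92) and the pad below at (142,165). Tool x is now outward (left) and tool z is down.

>>> jog_arm(increments=[{"tx": 0,"ty": 1,"tz": 20,"wx": 0,"wy": 0,"wz": 0,"gripper": 0},{"tx": 0,"ty": 1,"tz": 40,"wx": 0,"wy": 0,"wz": 0,"gripper": 0},{"tx": 0,"ty": 1,"tz": 54,"wx": 0,"wy": 0,"wz": 0,"gripper": 0},{"tx": 0,"ty": 1,"tz": 60,"wx": 0,"wy": 0,"wz": 0,"gripper": 0},{"tx": 2,"ty": 1,"tz": 66,"wx": 0,"wy": 0,"wz": 0,"gripper": 0}])

```text
time: 3.6
position: [0.494, 0.0944, 0.132]
tool_rot: [-2.555, -1.829, 0.001]
ft_force: [0.6, 1.5, 0.2]
grip_width: 0.009
grip_force: 0.0
```

>>> jog_arm(increments=[{"tx": 4,"ty": 0,"tz": 8,"wx": 0,"wy": 0,"wz": 0,"gripper": 0},{"tx": 7,"ty": 0,"tz": 16,"wx": 0,"wy": 0,"wz": 0,"gripper": 0},{"tx": 10,"ty": 0,"tz": 24,"wx": 0,"wy": 0,"wz": 0,"gripper": 0},{"tx": 12,"ty": 0,"tz": 32,"wx": 0,"wy": 0,"wz": 0,"gripper": 0},{"tx": 14,"ty": 0,"tz": 40,"wx": 0,"wy": 0,"wz": 0,"gripper": 0}])

```text
time: 4.02
position: [0.4991, 0.1085, 0.0919]
tool_rot: [2.555, 1.828, 0.001]
ft_force: [0.0, 0.5, -0.4]
grip_width: 0.004
grip_force: 0.2
```

>>> jog_arm(increments=[{"tx": 0,"ty": 0,"tz": 8,"wx": 0,"wy": 0,"wz": 0,"gripper": 0},{"tx": -1,"ty": 0,"tz": 16,"wx": 0,"wy": 0,"wz": 0,"gripper": 0},{"tx": -3,"ty": 0,"tz": 24,"wx": 0,"wy": 0,"wz": 0,"gripper": 0},{"tx": -5,"ty": 0,"tz": 32,"wx": 0,"wy": 0,"wz": 0,"gripper": 0},{"tx": -7,"ty": 0,"tz": 40,"wx": 0,"wy": 0,"wz": 0,"gripper": 0}])

```text
time: 4.43
position: [0.4964, 0.101, 0.0517]
tool_rot: [-2.556, -1.827, -0.0]
ft_force: [-0.4, 0.6, 0.8]
grip_width: 0.002
grip_force: 0.2
```

Force is small, as expected for a stiff gate (under 1 N). I'll go on gently to the stop and watch the force.

>>> jog_arm(increments=[{"tx": 0,"ty": 0,"tz": 1,"wx": 0,"wy": 0,"wz": 0,"gripper": 0},{"tx": 0,"ty": 0,"tz": 2,"wx": 0,"wy": 0,"wz": 0,"gripper": 0},{"tx": 0,"ty": 0,"tz": 3,"wx": 0,"wy": 0,"wz": 0,"gripper": 0},{"tx": 0,"ty": 0,"tz": 4,"wx": 0,"wy": 0,"wz": 0,"gripper": 0},{"tx": 0,"ty": 0,"tz": 4,"wx": 0,"wy": 0,"wz": 0,"gripper": 0}])

```text
time: 4.85
position: [0.4968, 0.1015, 0.0487]
tool_rot: [2.555, 1.828, 0.001]
ft_force: [-0.5, -0.3, 0.6]
grip_width: 0.007
grip_force: 0.1
```

```bash
python3 -c "
from h import *
st();shot(3)"
```

```text
t 4.85 p [0.4968 0.1015 0.0487] x'y' 0.4371644641220321 0.2565231365956818 F [-0.4952 -0.2781  0.6269] w 0.00737703825900853
[[ 0.3229  0.9464  0.0006]
 [ 0.9464 -0.3229  0.0002]
 [ 0.0004  0.0005 -1.    ]]
[-0.5743  0.1501  0.3449  1.9868 -0.0597  1.0135 -0.5302]
```

View pics/c3.png

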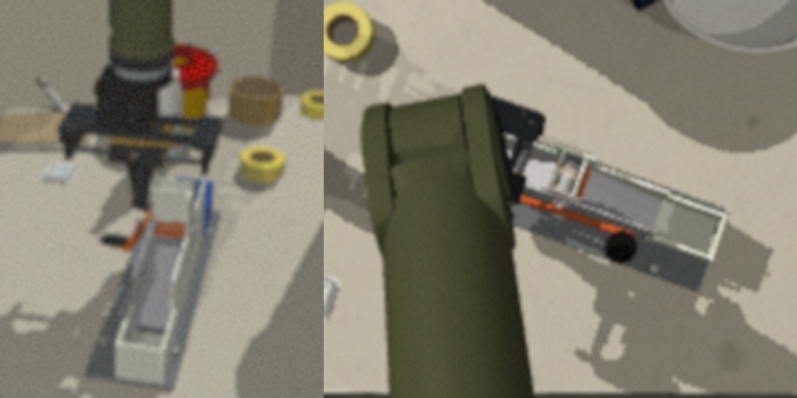

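The gate has rocked: the right pad is now raised, at side crop (115,240). The force doesn't show the stop yet, so I'll press a bit further.

>>> jog_arm(increments=[{"tx": 0,"ty": 0,"tz": 1,"wx": 0,"wy": 0,"wz": 0,"gripper": 0},{"tx": 0,"ty": 0,"tz": 2,"wx": 0,"wy": 0,"wz": 0,"gripper": 0},{"tx": 0,"ty": 0,"tz": 3,"wx": 0,"wy": 0,"wz": 0,"gripper": 0},{"tx": 0,"ty": 0,"tz": 3,"wx": 0,"wy": 0,"wz": 0,"gripper": 0},{"tx": 0,"ty": 0,"tz": 3,"wx": 0,"wy": 0,"wz": 0,"gripper": 0}])

```text
time: 5.37
position: [0.4966, 0.1015, 0.0454]
tool_rot: [-2.555, -1.828, -0.0]
ft_force: [-0.7, 0.4, 0.0]
grip_width: 0.007
grip_force: 0.1
```

>>> jog_arm(increments=[{"tx": 0,"ty": 0,"tz": 1,"wx": 0,"wy": 0,"wz": 0,"gripper": 0},{"tx": 0,"ty": 0,"tz": 2,"wx": 0,"wy": 0,"wz": 0,"gripper": 0},{"tx": 0,"ty": 0,"tz": 2,"wx": 0,"wy": 0,"wz": 0,"gripper": 0},{"tx": 0,"ty": 0,"tz": 2,"wx": 0,"wy": 0,"wz": 0,"gripper": 0},{"tx": 0,"ty": 0,"tz": 2,"wx": 0,"wy": 0,"wz": 0,"gripper": 0}])

```text
time: 5.78
position: [0.4965, 0.1014, 0.0434]
tool_rot: [-2.555, -1.828, -0.0]
ft_force: [-0.4, 0.5, 1.1]
grip_width: 0.006
grip_force: 0.0
```

```bash
python3 -c "
from h import *
im,P=cam('side'); c=im['color'][110:240,190:320]; c=cv2.resize(c,None,fx=4.6,fy=4.6,interpolation=2)
cv2.imwrite('pics/c4.png',c)
im,Pt=cam('top')
# expected pixels
def pj(P,v): q=P@np.append(v,1); return (q[:2]/q[2])
for n,y,z in (('R up',.182-.063,.135),('R nominal low side',.182-.071,.048),('L low',.253,.048),('tip',.2565,.0434)):
    w=np.append(.439*EX+y*EY,z); print(n,(pj(P,w)-[190,110])*4.6, pj(Pt,w))
"
```

```text
R up [211.6597 403.3568] [265.2626 226.573 ]
R nominal low side [210.5611 526.268 ] [266.9702 229.1965]
L low [256.7583 402.3261] [217.7976 212.1699]
tip [257.7617 405.0758] [216.7433 211.9025]
```

View pics/c4.png

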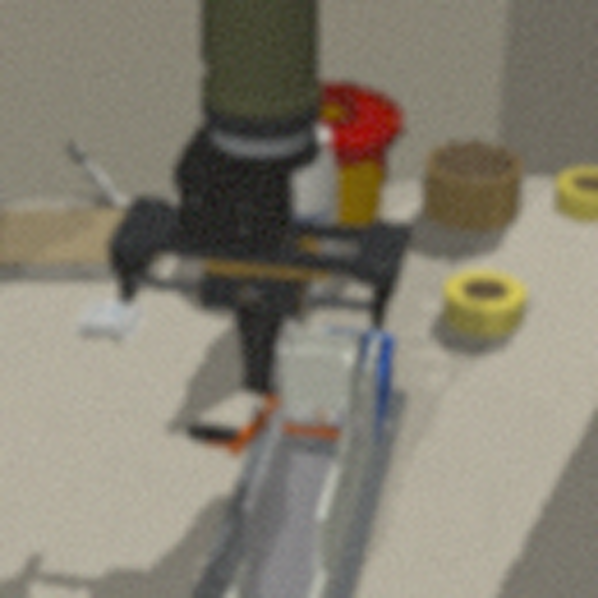

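The right pad shows edge-on at crop (212,433), a little lower than I'd expect for fully over. I'll measure it by dark-blob centroid in the saved pictures and now.

```bash
python3 -c "
from h import *
def blob(c,x0,y0,x1,y1):
    g=c[y0:y1,x0:x1].max(2); m=g<75; n,l,s,q=cv2.connectedComponentsWithStats(m.astype(np.uint8)); i=1+s[1:,4].argmax(); return q[i]+[x0,y0],s[i,:5]-[-x0,-y0,0,0,0]
si=cv2.imread('pics/side1.png');print(blob(si,225,190,250,240))
si=cv2.imread('pics/side3.png');print('3',blob(si,225,190,246,230))
ti=cv2.imread('pics/top1.png');print(blob(ti,255,215,285,245))
ti=cv2.imread('pics/top3.png');print('3',blob(ti,255,215,285,245))
im,P=cam('side');im2,Pt=cam('top')
a=blob(im['color'],225,190,246,230);b=blob(im2['color'],255,215,285,245);print('now',a,b)
X=tri(P,a[0],Pt,b[0]);print(X,X[:2]@EX,X[:2]@EY)
cv2.imwrite('pics/x.png',np.hstack([cv2.resize(im['color'][165:240,215:265],None,fx=8,fy=8,interpolation=2),cv2.resize(im2['color'][185:260,240:290],None,fx=8,fy=8,interpolation=2)]))
"
```

```text
(array([236.5833, 224.7639]), array([232, 221,  10,   9,  72]))
3 (array([235.381 , 206.0476]), array([232, 205,   8,   3,  21]))
(array([270.6787, 227.9391]), array([255, 215,  30,  25, 361]))
3 (array([271.2169, 229.5458]), array([255, 221,  30,  19, 295]))
now (array([235.5294, 203.7647]), array([232, 203,   9,   3,  17])) (array([271.0163, 229.3062]), array([255, 221,  30,  19, 307]))
[ 0.4489 -0.0441  0.1252] 0.43895550476394046 0.10324901451808649
```

View pics/x.png

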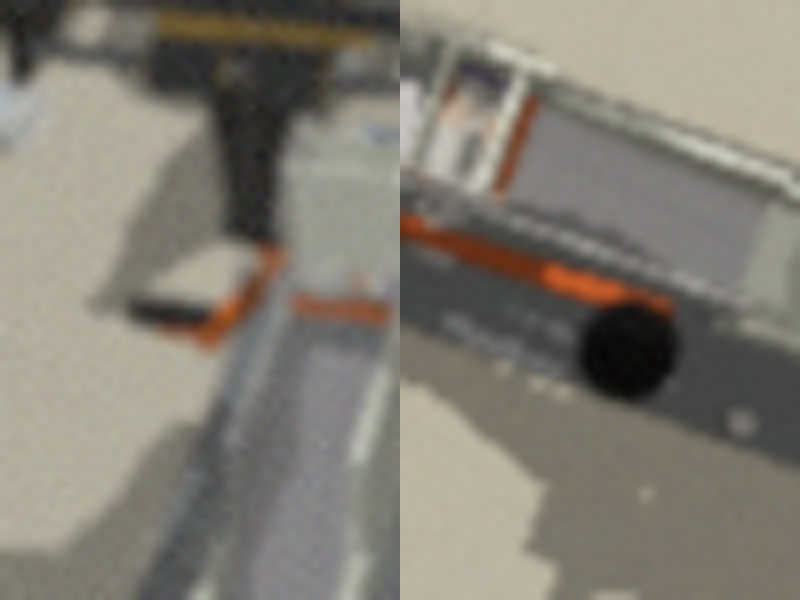

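>>> jog_arm(increments=[{"tx": 0,"ty": 0,"tz": 1,"wx": 0,"wy": 0,"wz": 0,"gripper": 0},{"tx": -1,"ty": 0,"tz": 2,"wx": 0,"wy": 0,"wz": 0,"gripper": 0},{"tx": -2,"ty": 0,"tz": 3,"wx": 0,"wy": 0,"wz": 0,"gripper": 0},{"tx": -2,"ty": 0,"tz": 3,"wx": 0,"wy": 0,"wz": 0,"gripper": 0},{"tx": -2,"ty": 0,"tz": 3,"wx": 0,"wy": 0,"wz": 0,"gripper": 0}])

```text
time: 6.4
position: [0.4958, 0.0994, 0.0404]
tool_rot: [-2.555, -1.827, 0.0]
ft_force: [0.3, 1.3, -0.3]
grip_width: 0.005
grip_force: 0.0
```

```bash
cat >> h.py <<'E'
def blob(c,x0,y0,x1,y1):
    g=c[y0:y1,x0:x1].max(2); m=g<75; n,l,s,q=cv2.connectedComponentsWithStats(m.astype(np.uint8)); i=1+s[1:,4].argmax(); return q[i]+[x0,y0],s[i]
E
python3 -c "
from h import *
st()
im,P=cam('side');print(blob(im['color'],225,190,246,230))
Pt=cam('top')[1]
X=tri(P,(236.9,204.1),Pt,(268.5,228.75));print(X,X[:2]@EX,X[:2]@EY)"
```

```text
t 6.4 p [0.4958 0.0994 0.0404] x'y' 0.4369186604896305 0.25415151757796656 F [ 0.3342  1.254  -0.3133] w 0.0049612837997527045
[[ 0.3232  0.9463 -0.0002]
 [ 0.9463 -0.3232 -0.0001]
 [-0.0001 -0.0001 -1.    ]]
[-0.5708  0.159   0.3457  1.9965 -0.0639  0.9965 -0.5235]
(array([244.2   , 192.5333]), array([18,  0,  3,  6, 15], dtype=int32))
[ 0.4518 -0.0381  0.1195] 0.43971806789610746 0.10985676141065193
```

>>> jog_arm(increments=[{"tx": 0,"ty": 0,"tz": 2,"wx": 0,"wy": 0,"wz": 0,"gripper": 0},{"tx": 0,"ty": 0,"tz": 3,"wx": 0,"wy": 0,"wz": 0,"gripper": 0},{"tx": -1,"ty": 0,"tz": 4,"wx": 0,"wy": 0,"wz": 0,"gripper": 0},{"tx": -1,"ty": 0,"tz": 5,"wx": 0,"wy": 0,"wz": 0,"gripper": 0},{"tx": -1,"ty": 0,"tz": 5,"wx": 0,"wy": 0,"wz": 0,"gripper": 0}])

```text
time: 6.92
position: [0.4954, 0.0984, 0.0352]
tool_rot: [-2.555, -1.828, 0.001]
ft_force: [1.1, -0.6, -0.2]
grip_width: 0.007
grip_force: 0.1
```

```bash
python3 -c "
from h import *
im,P=cam('side');im2,Pt=cam('top')
print(ctrl.get_state()['ft_force'])
g=im['color'].max(2)[196:212,228:246];print(g)
cv2.imwrite('pics/y.png',np.hstack([cv2.resize(im['color'][165:240,215:265],None,fx=8,fy=8,interpolation=2),cv2.resize(im2['color'][185:260,240:290],None,fx=8,fy=8,interpolation=2)]))
"
```

```text
[ 0.1177  0.0467 -0.0575]
[[174 163 143 127 122 119 123 121 123 128 133 140 155 150 126  83  57  50]
 [174 159 133 118 113 115 115 113 122 137 150 163 173 167 138 107  81  69]
 [165 144 115  99  95  96  99  99 107 131 151 160 171 168 156 142 126 102]
 [160 130 103  81  67  66  66  69  81 101 118 130 133 146 159 166 154 126]
 [140 124 101  88  82  72  72  69  62  67  75  78  91 116 144 165 160 136]
 [131 120 113 118 122 125 118 102 100  90  85  83  94 117 138 146 142 124]
 [122 122 133 144 158 159 154 144 136 136 140 128 135 143 139 132 118 108]
 [135 141 151 166 173 174 178 169 170 171 169 158 153 146 138 122 119 109]
 [155 167 171 179 182 179 180 175 179 178 178 172 160 152 151 143 136 121]
 [175 171 179 176 175 179 181 178 177 175 179 179 169 170 163 165 152 129]
 [179 178 179 177 176 175 179 179 179 178 178 176 176 181 177 171 154 127]
 [183 175 177 181 177 179 176 175 182 180 177 180 181 178 177 166 146 122]
 [181 180 181 178 179 178 179 178 180 178 173 177 179 180 173 158 137 120]
 [181 179 180 181 181 176 177 180 177 178 176 178 177 175 167 143 125 119]
 [178 176 181 178 180 179 181 176 177 179 176 179 177 173 159 136 120 119]
 [177 180 177 179 177 179 177 182 181 176 176 178 176 173 152 129 120 118]]
```

View pics/y.png

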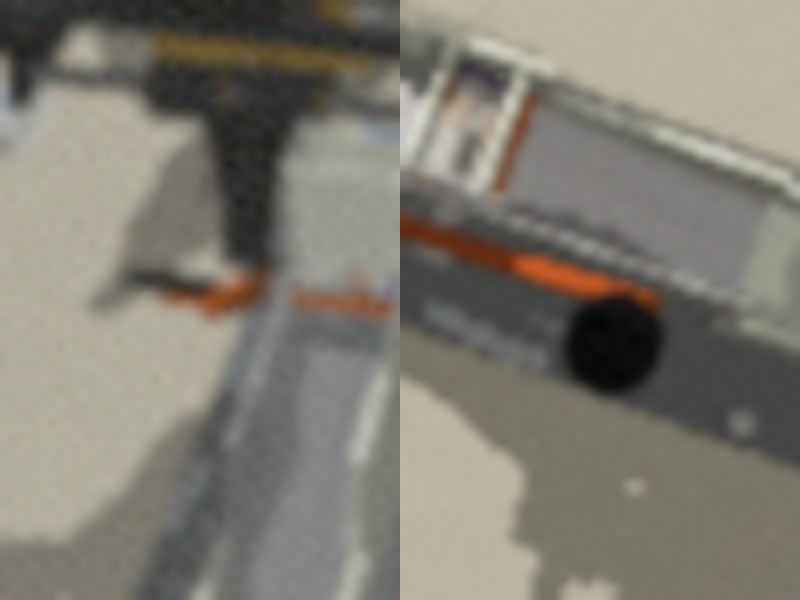

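The pad still follows the finger. It is now at side row 199.8, and about 198 is expected at the stop. I'll continue gently, checking by numbers.

>>> jog_arm(increments=[{"tx": 0,"ty": 0,"tz": 1,"wx": 0,"wy": 0,"wz": 0,"gripper": 0},{"tx": 0,"ty": 0,"tz": 2,"wx": 0,"wy": 0,"wz": 0,"gripper": 0},{"tx": -1,"ty": 0,"tz": 3,"wx": 0,"wy": 0,"wz": 0,"gripper": 0},{"tx": -1,"ty": 0,"tz": 4,"wx": 0,"wy": 0,"wz": 0,"gripper": 0},{"tx": -1,"ty": 0,"tz": 4,"wx": 0,"wy": 0,"wz": 0,"gripper": 0}])

```text
time: 7.43
position: [0.4953, 0.0976, 0.0314]
tool_rot: [2.555, 1.828, 0.0]
ft_force: [0.0, -1.0, 1.4]
grip_width: 0.008
grip_force: 0.5
```

```bash
cat >> h.py <<'E'
def prof(show=True):
    im,P=cam('side');im2,Pt=cam('top')
    g=im['color'].max(2)[188:212,232:238].mean(1); print("side rows188:",g.astype(int))
    g=im2['color'].max(2)[215:245,255:285]<45; ys,xs=np.nonzero(g); print("top R pad",np.median(xs)+255,np.median(ys)+215,len(xs))
E
python3 -c "
from h import *
print(ctrl.get_state()['ft_force']);prof()"
```

```text
[ 0.0253 -1.0111  1.3818]
side rows188: [140 134 126 124 121 118 119 121 115  93  69  88 130 162 172 176 179 178
 178 178 177 179 178 178]
top R pad 265.0 227.0 112
```

>>> jog_arm(increments=[{"tx": 0,"ty": 0,"tz": 1,"wx": 0,"wy": 0,"wz": 0,"gripper": 0},{"tx": 0,"ty": 0,"tz": 2,"wx": 0,"wy": 0,"wz": 0,"gripper": 0},{"tx": 0,"ty": 0,"tz": 2,"wx": 0,"wy": 0,"wz": 0,"gripper": 0},{"tx": 0,"ty": 0,"tz": 2,"wx": 0,"wy": 0,"wz": 0,"gripper": 0},{"tx": 0,"ty": 0,"tz": 2,"wx": 0,"wy": 0,"wz": 0,"gripper": 0}])

```text
time: 7.95
position: [0.4957, 0.0978, 0.0306]
tool_rot: [-2.555, -1.828, -0.001]
ft_force: [-2.7, -0.9, 8.4]
grip_width: 0.004
grip_force: 3.7
```

```bash
python3 -c "
from h import *
print(ctrl.get_state()['ft_force']);prof()"
```

```text
[-2.6826 -0.8614  8.4477]
side rows188: [140 131 127 124 119 119 120 121 113  91  70  88 130 159 172 177 179 178
 179 177 177 178 178 178]
top R pad 265.0 227.0 112
```

The stop is reached (8 N, pad no longer moving). I'll lift away and check the blue tray.

>>> jog_arm(increments=[{"tx": 0,"ty": 0,"tz": -15,"wx": 0,"wy": 0,"wz": 0,"gripper": 0},{"tx": 0,"ty": 0,"tz": -50,"wx": 0,"wy": 0,"wz": 0,"gripper": 0},{"tx": 0,"ty": 0,"tz": -90,"wx": 0,"wy": 0,"wz": 0,"gripper": 0},{"tx": 0,"ty": 0,"tz": -130,"wx": 0,"wy": 0,"wz": 0,"gripper": 0},{"tx": 0,"ty": 0,"tz": -165,"wx": 0,"wy": 0,"wz": 0,"gripper": 0}])

```text
time: 8.47
position: [0.4952, 0.0975, 0.1968]
tool_rot: [2.555, 1.827, 0.002]
ft_force: [1.2, 1.3, -0.7]
grip_width: 0.002
grip_force: 0.0
```

>>> jog_arm(increments=[{"tx": -38,"ty": 0,"tz": 0,"wx": 0,"wy": 0,"wz": 0,"gripper": 0},{"tx": -76,"ty": 0,"tz": 0,"wx": 0,"wy": 0,"wz": 0,"gripper": 0},{"tx": -114,"ty": 0,"tz": 0,"wx": 0,"wy": 0,"wz": 0,"gripper": 0},{"tx": -134,"ty": 2,"tz": 0,"wx": 0,"wy": 0,"wz": 0,"gripper": 0},{"tx": -134,"ty": 2,"tz": 0,"wx": 0,"wy": 0,"wz": 0,"gripper": 0}])

```text
time: 8.88
position: [0.4526, -0.0352, 0.1946]
tool_rot: [2.562, 1.817, 0.0]
ft_force: [-0.2, 0.0, -0.3]
grip_width: 0.006
grip_force: 0.0
```

```bash
python3 -c "
from h import *
st()
im,P=cam('side');im2,Pt=cam('top')
def pj(P,v): q=P@np.append(v,1); return q[:2]/q[2]
print('tip side2',pj(P,[.4927,.0932,.1986]))
g=cv2.imread('pics/side2.png').max(2)[135:165,236:254];print(g[:, 4:14].min(1))
p=ctrl.get_state()['position'];print('tip now',pj(P,p),pj(Pt,p))
a=cv2.resize(im['color'][115:245,205:290],None,fx=4,fy=4,interpolation=2);b=cv2.resize(im2['color'][155:260,170:285],None,fx=4,fy=4,interpolation=2)
H=max(a.shape[0],b.shape[0]);f=lambda c:cv2.copyMakeBorder(c,0,H-c.shape[0],0,0,0)
cv2.imwrite('pics/z.png',np.hstack([f(a),f(b)]))
for n in('side','top'):
  for t in('vial_first','pad_right'): print(n,t,[(np.round(d['bbox']).tolist(),round(d['conf'],2)) for d in vision.spot_in(n,t)[:4]])
prof()
"
```

```text
t 8.8833 p [ 0.4526 -0.0352  0.1946] x'y' 0.43949341313654133 0.11290954357025514 F [-0.2216  0.0082 -0.2589] w 0.006398818479113078
[[ 0.3305  0.9438  0.0003]
 [ 0.9438 -0.3305 -0.0003]
 [-0.0002  0.0003 -1.    ]]
[-0.479  -0.1259  0.4626  1.9313  0.0582  1.3232 -0.3707]
tip side2 [244.6593 155.9733]
[ 31  33  38  39  38  43  37  37  37  39  40  41  42  39  49  82 110 116
 115 115 111 111 100 103  91 100 102 106 112 115]
tip now [235.7313 179.3298] [266.5471 225.3007]
side vial_first []
side pad_right []
top vial_first [([188.0, 180.0, 200.0, 193.0], 0.55)]
top pad_right [([214.0, 204.0, 242.0, 218.0], 0.73), ([187.0, 174.0, 244.0, 221.0], 0.73)]
side rows188: [138 131 126 122 119 117 120 120 113  93  70  87 130 159 170 175 177 177
 175 176 176 175 176 176]
top R pad 260.0 222.0 51
```

View pics/z.png

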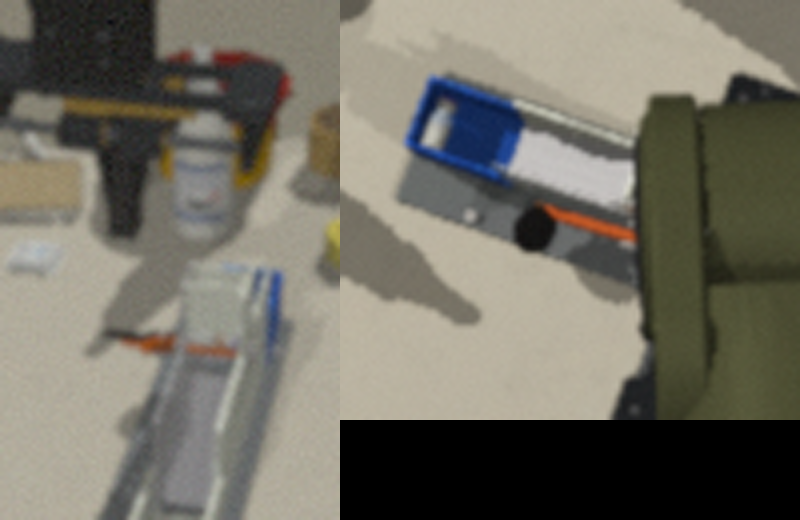

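The vial is in the blue tray (top view crop (438,125)), and the gate is rocked over. The closed fingertips end about 18 mm short of the nominal TCP, which explains the 30 mm reading at the stop. Now the same press on the right pad.

>>> jog_arm(increments=[{"tx": 0,"ty": 0,"tz": 15,"wx": 0,"wy": 0,"wz": 0,"gripper": 0},{"tx": 0,"ty": 0,"tz": 40,"wx": 0,"wy": 0,"wz": 0,"gripper": 0},{"tx": 0,"ty": 0,"tz": 60,"wx": 0,"wy": 0,"wz": 0,"gripper": 0},{"tx": 0,"ty": 0,"tz": 70,"wx": 0,"wy": 0,"wz": 0,"gripper": 0},{"tx": 0,"ty": 0,"tz": 76,"wx": 0,"wy": 0,"wz": 0,"gripper": 0}])

```text
time: 9.7
position: [0.453, -0.0295, 0.117]
tool_rot: [-2.554, -1.828, 0.004]
ft_force: [-0.9, 0.2, 0.6]
grip_width: 0.008
grip_force: 0.1
```

>>> jog_arm(increments=[{"tx": -1,"ty": 0,"tz": 8,"wx": 0,"wy": 0,"wz": 0,"gripper": 0},{"tx": -5,"ty": 0,"tz": 16,"wx": 0,"wy": 0,"wz": 0,"gripper": 0},{"tx": -8,"ty": 0,"tz": 24,"wx": 0,"wy": 0,"wz": 0,"gripper": 0},{"tx": -11,"ty": 0,"tz": 32,"wx": 0,"wy": 0,"wz": 0,"gripper": 0},{"tx": -14,"ty": 0,"tz": 40,"wx": 0,"wy": 0,"wz": 0,"gripper": 0}])

```text
time: 10.12
position: [0.4495, -0.0435, 0.0781]
tool_rot: [2.555, 1.827, 0.001]
ft_force: [-0.0, -0.1, 0.1]
grip_width: 0.007
grip_force: 0.3
```

>>> jog_arm(increments=[{"tx": 0,"ty": 0,"tz": 8,"wx": 0,"wy": 0,"wz": 0,"gripper": 0},{"tx": 0,"ty": 0,"tz": 16,"wx": 0,"wy": 0,"wz": 0,"gripper": 0},{"tx": 2,"ty": 0,"tz": 24,"wx": 0,"wy": 0,"wz": 0,"gripper": 0},{"tx": 4,"ty": 0,"tz": 32,"wx": 0,"wy": 0,"wz": 0,"gripper": 0},{"tx": 6,"ty": 0,"tz": 40,"wx": 0,"wy": 0,"wz": 0,"gripper": 0}])

```text
time: 10.53
position: [0.4514, -0.037, 0.0376]
tool_rot: [2.555, 1.828, 0.0]
ft_force: [0.0, 0.3, 0.9]
grip_width: 0.005
grip_force: 0.2
```

>>> jog_arm(increments=[{"tx": 0,"ty": 0,"tz": 2,"wx": 0,"wy": 0,"wz": 0,"gripper": 0},{"tx": 1,"ty": 0,"tz": 4,"wx": 0,"wy": 0,"wz": 0,"gripper": 0},{"tx": 2,"ty": 0,"tz": 6,"wx": 0,"wy": 0,"wz": 0,"gripper": 0},{"tx": 2,"ty": 0,"tz": 7,"wx": 0,"wy": 0,"wz": 0,"gripper": 0},{"tx": 2,"ty": 0,"tz": 7,"wx": 0,"wy": 0,"wz": 0,"gripper": 0}])

```text
time: 10.95
position: [0.4521, -0.0353, 0.0317]
tool_rot: [-2.555, -1.828, -0.001]
ft_force: [-0.9, -0.1, 0.0]
grip_width: 0.001
grip_force: 0.5
```

>>> jog_arm(increments=[{"tx": 0,"ty": 0,"tz": 1,"wx": 0,"wy": 0,"wz": 0,"gripper": 0},{"tx": 0,"ty": 0,"tz": 2,"wx": 0,"wy": 0,"wz": 0,"gripper": 0},{"tx": 0,"ty": 0,"tz": 3,"wx": 0,"wy": 0,"wz": 0,"gripper": 0},{"tx": 0,"ty": 0,"tz": 3,"wx": 0,"wy": 0,"wz": 0,"gripper": 0},{"tx": 0,"ty": 0,"tz": 3,"wx": 0,"wy": 0,"wz": 0,"gripper": 0}])

```text
time: 11.37
position: [0.4526, -0.0352, 0.0305]
tool_rot: [-2.555, -1.827, -0.002]
ft_force: [-6.6, -0.7, 16.0]
grip_width: 0.004
grip_force: 7.5
```

Stop reached (16 N). Lifting and retreating.

>>> jog_arm(increments=[{"tx": 0,"ty": 0,"tz": -15,"wx": 0,"wy": 0,"wz": 0,"gripper": 0},{"tx": 0,"ty": 0,"tz": -50,"wx": 0,"wy": 0,"wz": 0,"gripper": 0},{"tx": 0,"ty": 0,"tz": -90,"wx": 0,"wy": 0,"wz": 0,"gripper": 0},{"tx": 0,"ty": 0,"tz": -130,"wx": 0,"wy": 0,"wz": 0,"gripper": 0},{"tx": 0,"ty": 0,"tz": -180,"wx": 0,"wy": 0,"wz": 0,"gripper": 0}])

```text
time: 11.78
position: [0.4514, -0.0357, 0.2019]
tool_rot: [-2.556, -1.827, -0.001]
ft_force: [0.4, 0.3, 0.3]
grip_width: 0.009
grip_force: 0.0
```

>>> jog_arm(increments=[{"tx": 20,"ty": 0,"tz": -10,"wx": 0,"wy": 0,"wz": 0,"gripper": 0},{"tx": 58,"ty": 0,"tz": -10,"wx": 0,"wy": 0,"wz": 0,"gripper": 0},{"tx": 96,"ty": 0,"tz": -10,"wx": 0,"wy": 0,"wz": 0,"gripper": 0},{"tx": 134,"ty": 0,"tz": -10,"wx": 0,"wy": 0,"wz": 0,"gripper": 0},{"tx": 172,"ty": 0,"tz": -10,"wx": 0,"wy": 0,"wz": 0,"gripper": 0}])

```text
time: 12.2
position: [0.508, 0.129, 0.2106]
tool_rot: [-2.555, -1.827, -0.003]
ft_force: [0.6, -0.8, -0.3]
grip_width: 0.004
grip_force: 0.0
```

>>> jog_arm(increments=[{"tx": 38,"ty": 0,"tz": 0,"wx": 0,"wy": 0,"wz": 0,"gripper": 0},{"tx": 76,"ty": 0,"tz": 0,"wx": 0,"wy": 0,"wz": 0,"gripper": 0},{"tx": 90,"ty": 0,"tz": 0,"wx": 0,"wy": 0,"wz": 0,"gripper": 0},{"tx": 90,"ty": 0,"tz": 0,"wx": 0,"wy": 0,"wz": 0,"gripper": 0},{"tx": 90,"ty": 0,"tz": 0,"wx": 0,"wy": 0,"wz": 0,"gripper": 0}])

```text
time: 12.62
position: [0.5364, 0.2123, 0.2096]
tool_rot: [2.554, 1.829, -0.002]
ft_force: [0.5, -0.5, 0.0]
grip_width: 0.002
grip_force: 0.0
```

```bash
python3 -c "
from h import *
st()
im,P=cam('side');im2,Pt=cam('top');cv2.imwrite('pics/sideF.png',im['color']);cv2.imwrite('pics/topF.png',im2['color'])
for n in('side','top'):
  for t in('vial_first','pad_right'): print(n,t,[(np.round(d['bbox']).tolist(),round(d['conf'],2)) for d in vision.spot_in(n,t)[:4]])
# compare with first pictures: right pad, left pad, tray regions
for nm,a,b,x,y in(('side R',cv2.imread('pics/side1.png'),im['color'],(225,250),(212,240)),('top R',cv2.imread('pics/top1.png'),im2['color'],(255,285),(215,245)),('top white tray',cv2.imread('pics/top1.png'),im2['color'],(284,312),(208,236)),('top mag',cv2.imread('pics/top1.png'),im2['color'],(240,258),(186,212))):
  f=lambda c:c[y[0]:y[1],x[0]:x[1]].astype(int)
  d=np.abs(f(a)-f(b)).max(2); ys,xs=np.nonzero(d>40); print(nm,len(xs),(xs.mean()+x[0],ys.mean()+y[0],xs.ptp() if hasattr(xs,'ptp') else np.ptp(xs),np.ptp(ys)) if len(xs) else '')
  for c in(a,b):
    m=c[y[0]:y[1],x[0]:x[1]].max(2)<45; q=np.nonzero(m); print('  dark',len(q[0]), np.mean(q[1])+x[0] if len(q[0]) else '',np.mean(q[0])+y[0] if len(q[0]) else '')
"
```

```text
t 12.6167 p [0.5364 0.2123 0.2096] x'y' 0.43886651235220886 0.37413123430437223 F [ 0.4832 -0.522   0.0377] w 0.0023091898341213255
[[ 0.3221  0.9467 -0.0006]
 [ 0.9467 -0.3221 -0.0013]
 [-0.0014 -0.0002 -1.    ]]
[-0.6751  0.1601  0.2832  1.632  -0.0446  1.3571 -0.7137]
side vial_first []
side pad_right [([234.0, 169.0, 263.0, 230.0], 0.56)]
top vial_first [([190.0, 180.0, 200.0, 190.0], 0.53)]
top pad_right [([212.0, 195.0, 273.0, 236.0], 0.89)]
side R 0 
  dark 2 238.0 226.5
  dark 2 238.5 225.0
top R 19 (np.float64(268.7894736842105), np.float64(240.26315789473685), np.int64(17), np.int64(8))
  dark 99 266.82828282828285 229.3838383838384
  dark 90 266.3888888888889 229.2111111111111
top white tray 30 (np.float64(302.56666666666666), np.float64(225.1), np.int64(6), np.int64(11))
  dark 0  
  dark 3 303.0 227.0
top mag 41 (np.float64(247.14634146341464), np.float64(200.8048780487805), np.int64(8), np.int64(14))
  dark 12 246.83333333333334 202.66666666666666
  dark 0
```

```bash
python3 -c "
from h import *
for f in('top1','topF'):
  c=cv2.imread(f'pics/{f}.png')[188:208,240:256]; h=cv2.cvtColor(c,cv2.COLOR_BGR2HSV)
  print(f);print(np.where(h[...,1]>70,h[...,0],-1)[::1]);print(c.max(2))
a=cv2.imread('pics/side1.png').astype(int);b=cv2.imread('pics/sideF.png').astype(int)
d=(np.abs(a-b).max(2)>45)[230:,:]; print('side diffs below row230',d.sum())
"
```

```text
top1
[[255 255 255 255 255 255 255 255 255 255 255 255 255 255 255 255]
 [255 255 255 255 255 255 255 255 255 255 255 255 255 255 255 255]
 [255 255 255 255 255 255 255 255 255 255 255 255 255 255 255 255]
 [255 255 255 255 255 255 255 255 255 255 255 255 255 255 255 255]
 [255 255 255 255 255 255 255 255 255 255 255 255 255 255 255 255]
 [255 255 255 255 255 255 255 255 255 255 255 255 255 255 255 255]
 [255 255 255 255 255 255 255 255 255 255 255 255 255 255 255 255]
 [255 255 255 255 255 255 255 255 255 255 255 255 255 255 255 255]
 [255 255 255 255 255 255 255 255 255 255 255 255 255 255 255 255]
 [255 255 255 255 255 255 255 255 255 255 255 255 255 255 255 255]
 [255 255 255 255 255 255 255 255 255 255 255 255 255 255 255  11]
 [255 255 255 255 255 255 255 255 255 255 255 255 255 255 255  10]
 [255 255 255 255 255 255 255 255 255 255 255 255 255 255  12  10]
 [255 255 255 255 255 255 255 255 255 255 255 255 255 255  10  10]
 [255 255 255 255 255 255 255 255 255 255 255 255 255  13   9   8]
 [255 255 255 255 255 255 255 255 255 255 255 255 255  11  10 255]
 [255 255 255 255 255 2
[... 3602 characters left out ...]

 [204 202 190 187 153 132 158 182 178 153 115  98 125 193 182 137]
 [203 200 179 151 135 157 185 192 189 164 119 100 155 185 164 141]
 [206 197 179 145 144 162 181 190 189 165 122 109 180 181 148 138]
 [204 184 165 138 148 143 145 158 160 143 110 109 159 162 140 134]
 [202 177 149 145 140 120 118 125 124 104  93 109 135 138 137 132]
 [194 168 136 150 134 115 113 117 103  74  77 120 131 134 137 135]
 [178 154 127 129 127 116 116 111  84  63  87 127 136 135 132 134]
 [173 159 140 136 139 134 123 113  79  75 108 133 139 138 136 135]
 [150 139 145 172 177 169 154 122  84  85 128 136 138 139 138 138]
 [132 131 128 144 157 166 171 151 116 108 138 144 143 142 140 137]]
side diffs below row230 1004
```

```bash
python3 -c "
from bench import ctrl
print(ctrl.close_job())"
```

```text
the job is handed in; nothing more can be done
None
```

I handed the job in at about 13 s: the first vial is in the blue tray, the second is in the white tray, and the third is still in the dispenser with the gate back at its start side. I saw the blue tray in a picture, but confirmed the white tray, third vial and final gate position only by comparing pixels with the first pictures, and I made no separate check of the bystanders.

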